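Hold a sprung connector cover at 60 degrees on the profile bench

ROBOT

A 6-joint arm with a two-finger parallel gripper is mounted at the origin on the work surface. World frame = base frame: x ahead of the robot, y to its left, z up, the work surface at z = 0. Lengths are in m, angles in degrees, forces in N, time in s.
With the tool pointing down it reaches from about 0.3 to 0.75 m from the base axis. Payload 8.5 kg.
Tool frame: the origin (TCP) lies midway between the tips of the shut fingers; the grasp point (between the pads) lies 19 mm behind it; z points along the fingers, y is the line along which they close (so a half turn about z gives the same grasp; the last joint's range is limited). The gripper opens to 85 mm and grips with 20 to 120 N. Pads are 22 mm wide; open, the fingers measure 114 mm over their backs; the gripper's body (76 mm by 85 mm) begins 54 mm behind the grasp point. The pads swing forward as they close: fully open they stand 13 mm farther back than shut.
Start: joints at [-80.69, 21.807, 74.336, -0, 83.858, -12.336], TCP at [0.203, -0.511, 0.231] pointing down, gripper open.
Joint ranges: [-178.18, 178.18], [-50.72, 133.34], [12.68, 142.11], [-81.47, 261.47], [9.98, 163.14], [-165.26, 165.26]. Speed limits (degrees/s): [136.94, 136.94, 180, 180, 180, 180].

INTERFACE

Orientations are given as a 3x3 rotation matrix whose columns are the frame's x, y, z axes.
In Python, from rig import env, get_image, close_job gives the robot as it stands.
- The arm moves only by the tool step_arm, never from a script. Its argument "targets" is a list of rows, each a list of 2 entries, a list of its own where there are three numbers: the shift along the tool's x, y, z as a fraction of full scale, then the turn, a rotation vector about the tool's x, y, z as a fraction of full scale. In form: [[[x, y, z], [wx, wy, wz]], ...]. A call has 1 to 10 rows; each row is the pose to reach, as a shift and turn from the pose commanded when the call began, along the tool's axes at that moment; what a row does not reach only later rows make up. Full scale, the value 1, is 0.3 m for a shift and 45 degrees for a turn. A row lasts 1/12 s, in which the tool goes at most 41.7 mm and 7.16 degrees, less where a joint would pass 70% of its speed; a pose out of reach is approached as far as the arm can. A call with a number of a shift or a turn outside -1 to 1 is refused whole. A call with a gripper value outside its range is refused whole. "jaw" is the finger opening in mm, from 0 to 85.4, set as the call begins (left out, the last holds). The fingers move at their own pace and stop on an object; "grip_force" is the grip in N (left out, the last holds). Time passes only in rows, so rows that repeat a pose let the fingers close. It gives the time, the measured TCP pose, the force, the opening and the grip force at its end, in the units of the state.
- env.observe(): the state, without advancing time (a new reading comes with each control period).
- get_image(name): name is "side" or "top"; returns a dict with "img" (384x512x3 uint8, red, green, blue), "z_map" (384x512 float32, m along the optical axis (not along the pixel's ray), 0 where there is no reading), "intrinsics" (3x3 intrinsics, pixels), "rvec" (rotation vector, rad) and "tvec" (3), from world to camera coordinates, as OpenCV has them. Camera axes: x right, y down, z forward; pixel columns grow to the right and rows downward; lengths in m; the calibration is good to about 2 mm. A picture is of the moment at which its call begins.
- close_job(): hands the job in; it is judged then, once.
The state is a dict: "time_s": time; "q": joint angles; "qvel": joint speeds; "joint_efforts": joint torques, N m; "position": TCP position; "tool_rot": TCP orientation; "ft_force": force on the tool from outside, world axes, zero at the start; "wrist_torque": the same for the moment, N m; "grip_width": finger opening in m; "gripper_force": force on a finger pad.
Only numpy, scipy, OpenCV 4.12 (cv2) and the standard library are available. Lean on these libraries where they do the work, as an engineer would, in place of code of your own. Each camera call takes 0.05 s, during which the arm holds its last target. There are 200 camera calls.

TASK

Stand the connector housing that has the sprung cover on the steel platform of the profile bench, midway between the platform's sides with its hinge end to the stop rail, and slide it back until you feel it seat squarely against the rail. Then lift the cover to 60 degrees open and finish while still holding it there, steady for the profile picture, with the housing still flat and home against the rail: the cover snaps shut if it is let go. Keep clear of the lens and the backlight, and leave the other things on the table where they are.

Things in the scene. Friction and masses are not known exactly. Their poses are not given: they have to be found in the camera images.
- housing: Grey die-cast connector housing, 0.6 to 0.9 kg, loose on the green mat (top 3 mm above the table). Origin: centre of underside; z up, +x to its hinge end, y across. Flange 118 (x) by 56 mm (y), 8 mm thick; body 92 by 56 mm, flat sides (take it by these), to 52 mm high, hollow, its black contact block 39 mm (pins 45 mm) above the underside; hinged cover over it, top at 58 mm, tab end to -x.
- heel (a point): Middle of the housing's rear (hinge end) flange edge, which seats against the stop rail: 59 mm along +x from the housing's origin, 4 mm above its underside. Under its own weight the housing takes about 3 to 6 N to slide on the platform, more if pressed down.
- hinge_axis (a point): Middle of the cover's hinge axis (parallel to housing y), carrying a coiled spring: 50 mm along +x from the housing's origin, 55 mm above its underside.
- cover (a joint): Opening angle of the cover, rad: 0 shut, grows as the tab end rises and swings back over the hinge, end stop 1.75. A spring always shuts it: about 0.10 N m when shut, 0.18 N m at 60 degrees (1.05 rad), with the leaf's weight 1 to 2 N at the tab.
- cover_leaf: The cover's flat leaf with its thumb tab, turning with the cover. Origin on the hinge axis, x along housing x when shut; the leaf runs along its -x from 4 to 98 mm from the axis, 56 mm wide, 6 mm thick (3 mm either side of the axis plane), then the tab.
- thumb_tab (a point): Middle of the thumb tab, 111 mm from the hinge axis: a plate 26 mm wide (y), 6 mm thick, from 98 to 124 mm from the axis. When shut it is level, 55 mm above the housing's underside; below it are only the body's front wall (96 mm from the axis) and the flange (8 mm high, to 109 mm), so fingers can reach beneath it or pinch its sides.
- bench: Profile bench, fixed: black granite base 240 (x) by 740 mm (y), top at 40 mm. Origin on the table below the centre of its steel platform; z up, +x to the stop rail (away from the robot), +y to the backlight. Platform 170 (x) by 120 mm (y), top 60 mm above the table. Stop rail: dark bar across it, front face 60 mm along +x from the origin, 110 mm long (y), 16 mm thick, 18 mm above the platform.
- lens: Black lens with blue camera along bench y on the -y side of the platform; origin and axes as the bench. Front 108 mm across, its face 168 mm from the platform's centre line, axis 138 mm above the table, top at 192 mm; reaches to y = -470 mm. Delicate: do not touch.
- backlight: Round white backlight in a black case, facing the lens from the +y side; origin and axes as the bench. Face 168 mm from the platform's centre line, 104 mm across, top 190 mm above the table, back at 214 mm. Delicate: do not touch.
- spare: Another connector housing of the same size without cover or hinge (52 mm high), also on the mat; leave it. Origin: centre of its underside.
- clip: Aluminium saddle clip, 64 by 16 mm, 33 mm high, on the left edge of the mat. Origin: centre of its underside.
- caliper: Digital caliper lying on the table left of the mat, 235 mm long (its x), 15 mm high. Origin under its middle.
- ring_gauge: Steel ring gauge, 70 mm outside diameter, 22 mm high, on the table beyond the mat. Origin: centre of its underside.
- v_block: Steel V-block, 70 by 50 mm, 44 mm high, on the table beyond the mat. Origin: centre of its underside.
Mind the look-alikes: they are no part of the job. What is shaped like the housing but red or yellow is not meant.

How it is judged:
By the outcome, as a careful person would: the job done as asked, in the order asked, and still so for the second after the job is handed in, while the arm keeps its last pose, push and grip.
It also fails if it takes over 67 s, if anything falls off the work surface, if the arm or the gripper's body presses on something with over 40 N, if the wrist force passes 120 N, or if a joint passes its speed limit or range.

## Working session

There is one attempt and no reset: what is moved stays moved. The work goes in short steps, Python scripts to look and compute and a tool call to move; the robot and the scene stay as the last step left them, time stands still between calls to the robot, and variables do not carry over. Pictures are saved under pics/ and viewed, at most 10 in all, crops included, and the job is handed in when it is done.

Besides the shell and the picture viewer there is one more tool, called in YAML: its name, and indented under it one key for each argument. step_arm: Moves the arm, as the interface text tells. Its arguments: {"type":"object","properties":{"targets":{"type":"array","items":{"type":"array"}},"jaw":{"type":"number"},"grip_force":{"type":"number"}},"required":["targets"]}

```bash
mkdir -p pics; ls; cat > h.py <<'E'
import numpy as np, cv2
from rig import env, get_image, close_job
def cam(n):
    d=get_image(n); R=cv2.Rodrigues(np.array(d["rvec"],float))[0]; t=np.array(d["tvec"],float).ravel()
    return d,R,t,np.array(d["intrinsics"],float)
def cloud(d,R,t,K):
    z=d["z_map"]; v,u=np.mgrid[:z.shape[0],:z.shape[1]]
    p=np.stack([(u-K[0,2])/K[0,0]*z,(v-K[1,2])/K[1,1]*z,z],-1)
    w=(p-t)@R; w[z==0]=np.nan; return w
E
python3 - <<'E'
from h import *
s=env.observe(); print({k:np.round(v,3).tolist() for k,v in s.items()})
ims=[]
for n in("top","side"):
    d,R,t,K=cam(n); print(n,K.round(1).tolist(),(-R.T@t).round(3),R.round(2).tolist())
    cv2.imwrite(f"pics/{n}0.png",d["img"][...,::-1]); np.savez(f"{n}0.npz",img=d["img"],w=cloud(d,R,t,K))
E
```

```text
pics
{'time_s': 0.0, 'q': [-80.688, 21.841, 74.386, 0.001, 83.858, -12.338], 'qvel': [-0.017, -0.006, 0.062, -0.019, 0.115, -0.018], 'joint_efforts': [0.0, -44.846, -23.128, -0.0, 0.005, 0.0], 'position': [0.203, -0.511, 0.231], 'tool_rot': [[0.929, 0.369, -0.0], [0.369, -0.929, 0.001], [0.0, -0.001, -1.0]], 'ft_force': [-0.436, 0.746, -0.086], 'wrist_torque': [0.046, -0.015, 0.029], 'gripper_force': 0.0, 'grip_width': 0.085}
top [[391.4, 0.0, 262.6], [0.0, 391.4, 192.2], [0.0, 0.0, 1.0]] [0.444 0.215 0.949] [[0.01, -1.0, 0.01], [-1.0, -0.01, -0.04], [0.04, -0.01, -1.0]]
side [[432.6, 0.0, 254.0], [0.0, 432.6, 184.4], [0.0, 0.0, 1.0]] [-0.014  0.971  0.842] [[-0.82, -0.58, 0.01], [-0.38, 0.52, -0.77], [0.44, -0.63, -0.64]]
```

View pics/top0.png

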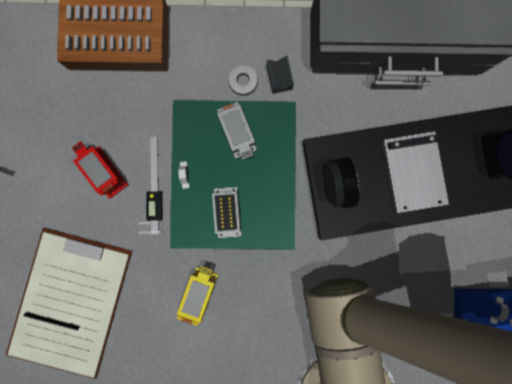

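View pics/side0.png

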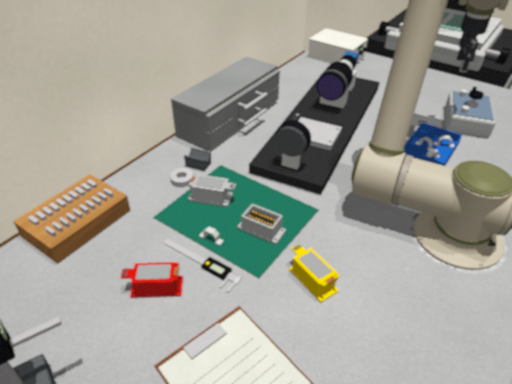

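In the top view, four things share the housing's shape:
- **(237,130):** grey with a cover, on the mat. Its tab is at about (244,153) and its hinge at about (230,108).
- **(227,212):** grey and open with pins, so it is the spare.
- **(100,170):** red.
- **(197,295):** yellow.

Only the one at (237,130) fits. The platform is at (417,173) with its rail at the top (v≈137). The backlight is at (340,183) and the lens at about (495,155). I'll confirm the housing with a crop and measure it.

```bash
python3 - <<'E'
from h import *
f=np.load("top0.npz"); img,w=f["img"],f["w"]
c=cv2.resize(img[90:170,205:275],None,fx=7,fy=7,interpolation=cv2.INTER_CUBIC); cv2.imwrite("pics/crop_h.png",c[...,::-1])
def rect(m,name):
    p=w[m][:,:2].astype(np.float32); (cx,cy),sz,a=cv2.minAreaRect(p*1000); print(name,m.sum(),round(cx,1),round(cy,1),np.round(sz,1),round(a,2),'z med',np.nanmedian(w[m][:,2]).round(4)); print(cv2.boxPoints(((cx,cy),sz,a)).round(0).tolist())
def big(m):
    n,l,s,_=cv2.connectedComponentsWithStats(m.astype(np.uint8)); return l==1+np.argmax(s[1:,4])
roi=np.zeros(img.shape[:2],bool); roi[95:165,210:262]=1
z=w[...,2]
rect(big(roi&(z>.05)&(z<.075)),"cover top"); rect(big(roi&(z>.006)),"all")
m=big(roi&(z>.05)&(z<.075))
print([ (v, np.where(m[v])[0].min(),np.where(m[v])[0].max(), z[v][m[v]].mean().round(4)) for v in range(96,165) if m[v].any()][::3])
roi[:]=0; roi[120:225,375:460]=1
rect(big(roi&(z>.053)&(z<.068)),"platform"); rect(big(roi&(z>.072)&(z<.085)),"rail")
roi[:]=0; roi[145:225,315:370]=1
rect(big(roi&(z>.1)),"backlight"); print('bl maxz',np.nanmax(z[roi]))
roi[:]=0; roi[95:250,300:512]=1
rect(big(roi&(z>.03)&(z<.048)),"base")
# mat
hsv=cv2.cvtColor(img,cv2.COLOR_RGB2HSV); mm=big((hsv[...,0]>60)&(hsv[...,0]<95)&(hsv[...,1]>90)); print("mat z",np.nanmedian(z[mm]))
# drawer/cabinet
for u,v in [(345,60),(400,65),(410,82),(280,75),(243,80)]: print(u,v,w[v,u].round(3))
E
```

```text
cover top 1209 623.5 264.3 [129.   55.7] 22.39 z med 0.0626
[[553.0, 265.0], [574.0, 214.0], [694.0, 263.0], [673.0, 315.0]]
all 1354 632.2 266.1 [146.6  73.2] 25.17 z med 0.0624
[[550.0, 268.0], [581.0, 202.0], [714.0, 264.0], [683.0, 330.0]]
[(102, np.int64(235), np.int64(237), np.float64(0.0608)), (105, np.int64(227), np.int64(239), np.float64(0.0622)), (108, np.int64(220), np.int64(240), np.float64(0.0629)), (111, np.int64(218), np.int64(242), np.float64(0.0622)), (114, np.int64(217), np.int64(243), np.float64(0.063)), (117, np.int64(219), np.int64(244), np.float64(0.0628)), (120, np.int64(220), np.int64(245), np.float64(0.0627)), (123, np.int64(221), np.int64(246), np.float64(0.0625)), (126, np.int64(222), np.int64(248), np.float64(0.0632)), (129, np.int64(223), np.int64(249), np.float64(0.0627)), (132, np.int64(225), np.int64(250), np.float64(0.0631)), (135, np.int64(226), np.int64(251), np.float64(0.0634)), (138, np.int64(227), np.int64(252), np.float64(0.063)), (141, np.int64(228), np.int64(254), np.float64(0.0628)), (144, np.int64(229), np.int64(250), np.float64(0.0618)), (1
[... 212 characters left out ...]
64(0.0614))]
platform 3557 534.0 -146.4 [169.8 122.5] 10.21 z med 0.061
[[440.0, -101.0], [461.0, -222.0], [628.0, -192.0], [607.0, -71.0]]
rail 361 600.8 -134.1 [ 16.2 111.3] 10.08 z med 0.079
[[583.0, -81.0], [603.0, -190.0], [619.0, -188.0], [599.0, -78.0]]
backlight 1396 500.5 42.2 [103.1  46.3] 10.32 z med 0.1776
[[446.0, 56.0], [454.0, 10.0], [555.0, 29.0], [547.0, 74.0]]
bl maxz 0.19316756805757593
base 14695 535.9 -156.3 [240.4 501. ] 9.97 z med 0.041
[[374.0, 70.0], [461.0, -424.0], [698.0, -382.0], [611.0, 111.0]]
mat z 0.004154785545783318
345 60 [0.779 0.024 0.093]
400 65 [ 0.779 -0.109  0.068]
410 82 [ 0.744 -0.136  0.055]
280 75 [0.767 0.165 0.026]
243 80 [ 0.763  0.254 -0.002]
```

View pics/crop_h.png

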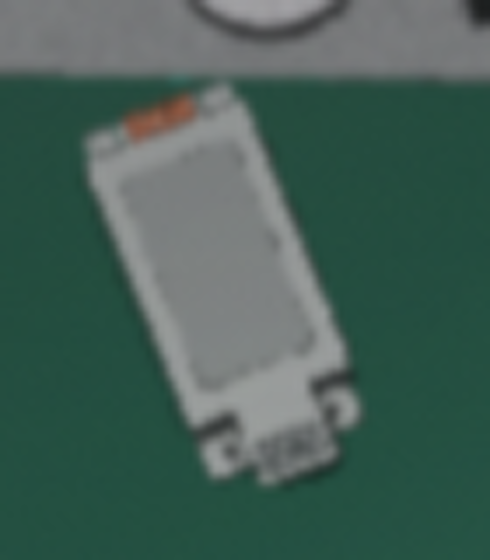

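The crop confirms it: a grey cover with the copper spring at the hinge end (crop 160,115) and the tab at (295,455). The housing origin is about (632,268) mm with yaw 22.4°. The bench origin is about (534,-146) mm with yaw 10.05°. Sizes and heights match the description, so I'm moving.

step_arm:
  targets:
    - [[0.1,-0.1,-0.27],[0,0,0]]
    - [[0.2,-0.2,-0.27],[0,0,0]]
    - [[0.7,-0.6,-0.27],[0,0,-0.016]]
    - [[0.7,-0.6,-0.27],[0,0,-0.016]]
    - [[0.7,-0.6,-0.27],[0,0,-0.016]]
    - [[0.7,-0.6,-0.27],[0,0,-0.016]]
    - [[0.7,-0.6,-0.27],[0,0,-0.016]]
    - [[0.7,-0.6,-0.27],[0,0,-0.016]]
    - [[0.7,-0.6,-0.27],[0,0,-0.016]]
    - [[0.7,-0.6,-0.27],[0,0,-0.016]]
  jaw: 85
  grip_force: 40

```text
time_s: 0.93
position: [0.3318, -0.266, 0.3123]
tool_rot: [[0.924, 0.382, -0.0], [0.382, -0.924, -0.0], [-0.0, 0.0, -1.0]]
ft_force: [0.6, -0.1, 0.1]
grip_width: 0.085
gripper_force: 0.0
```

step_arm:
  targets:
    - [[0.8,-0.65,0],[0,0,0]]
    - [[0.8,-0.65,0],[0,0,0]]
    - [[0.8,-0.65,0],[0,0,0]]
    - [[0.8,-0.65,0],[0,0,0]]
    - [[0.8,-0.65,0],[0,0,0]]
    - [[0.8,-0.65,0],[0,0,0]]
    - [[0.8,-0.65,0],[0,0,0]]
    - [[0.8,-0.65,0],[0,0,0]]
    - [[0.8,-0.65,0],[0,0,0]]
    - [[0.8,-0.65,0],[0,0,0]]

```text
time_s: 1.77
position: [0.4798, 0.0045, 0.3115]
tool_rot: [[0.925, 0.381, -0.002], [0.381, -0.925, -0.0], [-0.001, -0.0, -1.0]]
ft_force: [-0.1, -0.4, -0.4]
grip_width: 0.0847
gripper_force: 0.0
```

step_arm:
  targets:
    - [[0.78,-0.63,0],[0,0,0]]
    - [[0.78,-0.63,0],[0,0,0]]
    - [[0.78,-0.63,0],[0,0,0]]
    - [[0.78,-0.63,0],[0,0,0]]
    - [[0.78,-0.63,0],[0,0,0]]
    - [[0.78,-0.63,0],[0,0,0]]
    - [[0.78,-0.63,0],[0,0,0]]
    - [[0.78,-0.63,0],[0,0,0]]
    - [[0.78,-0.63,0],[0,0,0]]
    - [[0.78,-0.63,0],[0,0,0]]

```text
time_s: 2.6
position: [0.6246, 0.267, 0.3116]
tool_rot: [[0.925, 0.379, -0.001], [0.379, -0.925, -0.001], [-0.001, 0.0, -1.0]]
ft_force: [0.5, 0.2, -0.1]
grip_width: 0.0848
gripper_force: 0.0
```

step_arm:
  targets:
    - [[0.025,0.007,0.1],[0,0,0]]
    - [[0.025,0.007,0.25],[0,0,0]]
    - [[0.025,0.007,0.4],[0,0,0]]
    - [[0.025,0.007,0.5],[0,0,0]]
    - [[0.025,0.007,0.6],[0,0,0]]
    - [[0.025,0.007,0.7],[0,0,0]]
    - [[0.025,0.007,0.75],[0,0,0]]
    - [[0.025,0.007,0.75],[0,0,0]]

```text
time_s: 3.27
position: [0.6301, 0.2668, 0.0842]
tool_rot: [[0.926, 0.378, -0.006], [0.378, -0.926, -0.002], [-0.007, -0.001, -1.0]]
ft_force: [-0.2, 0.2, -0.3]
grip_width: 0.0852
gripper_force: 0.0
```

```bash
python3 - <<'E'
from h import *
s=env.observe(); print(s["position"],s["ft_force"])
a=get_image("top")["img"][70:200,170:330]; b=get_image("side")["img"][120:250,140:300]
cv2.imwrite("pics/pre.png",np.hstack([cv2.resize(x,None,fx=2.5,fy=2.5,interpolation=cv2.INTER_CUBIC) for x in(a,b)])[...,::-1])
E
```

```text
[0.63014528 0.2667682  0.08417283] [-0.16093922  0.16169271 -0.31868182]
```

View pics/pre.png

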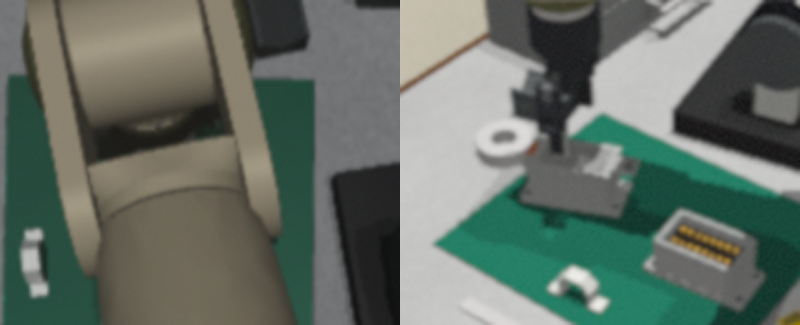

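The side view shows the open fingers just above the covered housing, which is at (580,165) in the picture. The spare is separate at (715,240). Going down and closing.

step_arm:
  targets:
    - [[0,0,0.06],[0,0,0]]
    - [[0,0,0.12],[0,0,0]]
    - [[0,0,0.18],[0,0,0]]
    - [[0,0,0.22],[0,0,0]]
    - [[0,0,0.25],[0,0,0]]
    - [[0,0,0.25],[0,0,0]]
    - [[0,0,0.25],[0,0,0]]

```text
time_s: 3.95
position: [0.6322, 0.2698, 0.0133]
tool_rot: [[0.925, 0.38, 0.001], [0.38, -0.925, 0.0], [0.001, 0.0, -1.0]]
ft_force: [-0.5, 0.5, 0.8]
grip_width: 0.0851
gripper_force: 0.0
```

step_arm:
  targets:
    - [[0,0,0],[0,0,0]]
    - [[0,0,0],[0,0,0]]
    - [[0,0,0],[0,0,0]]
    - [[0,0,0],[0,0,0]]
    - [[0,0,0],[0,0,0]]
    - [[0,0,0],[0,0,0]]
    - [[0,0,0],[0,0,0]]
    - [[0,0,0],[0,0,0]]
    - [[0,0,0],[0,0,0]]
    - [[0,0,0],[0,0,0]]
  jaw: 45
  grip_force: 50

```text
time_s: 4.78
position: [0.6326, 0.2696, 0.0139]
tool_rot: [[0.925, 0.381, 0.003], [0.381, -0.925, -0.0], [0.003, 0.001, -1.0]]
ft_force: [0.8, -3.7, 6.5]
grip_width: 0.0553
gripper_force: 55.7
```

step_arm:
  targets:
    - [[0,0,-0.05],[0,0,0]]
    - [[0,0,-0.1],[0,0,0]]
    - [[0,0,-0.2],[0,0,0]]
    - [[0,0,-0.3],[0,0,0]]
    - [[0,0,-0.4],[0,0,0]]
    - [[0,0,-0.53],[0,0,0]]
    - [[0,0,-0.66],[0,0,0]]
    - [[0,0,-0.8],[0,0,0]]
    - [[0,0,-0.93],[0,0,0]]
    - [[0,0,-0.93],[0,0,0]]

```text
time_s: 5.62
position: [0.6326, 0.2705, 0.3003]
tool_rot: [[0.925, 0.381, 0.013], [0.381, -0.925, 0.003], [0.014, 0.002, -1.0]]
ft_force: [1.0, 0.2, -4.7]
grip_width: 0.0555
gripper_force: 55.6
```

```bash
cat >> h.py <<'E'
B0=np.array([.5339,-.1461]); BY=np.radians(10.05)
bx=np.array([np.cos(BY),np.sin(BY)]); by=np.array([-bx[1],bx[0]])
def bench(p): q=np.asarray(p)[:2]-B0; return np.array([q@bx,q@by,p[2]])*1e3
def togo(xb,yb,z):
    s=env.observe(); R=np.array(s["tool_rot"]); p=np.array(s["position"])
    t=np.r_[B0+bx*xb/1e3+by*yb/1e3,z]
    print("t",s["time_s"],"bench",bench(p).round(1),"F",np.round(s["ft_force"],1),"frac",((t-p)@R/.3).round(3))
    f=np.array(s["ft_force"]); print("Fbench",(f[:2]@bx).round(1),(f[:2]@by).round(1),f[2].round(1))
    T=np.c_[np.r_[bx,0],np.r_[-by,0],[0,0,-1]]
    print("turn to down/bench frac",(cv2.Rodrigues(R.T@T)[0].ravel()/np.radians(45)).round(3),"q",np.round(s["q"],0))
E
python3 - <<'E'
from h import *
togo(-10,0,.30)
d,R,t,K=cam("side"); cv2.imwrite("pics/lift.png",cv2.resize(d["img"][60:260,120:320],None,fx=2.5,fy=2.5)[...,::-1])
E
```

```text
t 5.6167 bench [169.9 393.  300.3] F [ 1.   0.2 -4.7] frac [-0.866  1.151 -0.009]
Fbench 1.0 0.0 -4.7
turn to down/bench frac [ 0.001 -0.018  0.274] q [ 13.  35.  40.   0. 104.  81.]
```

View pics/lift.png

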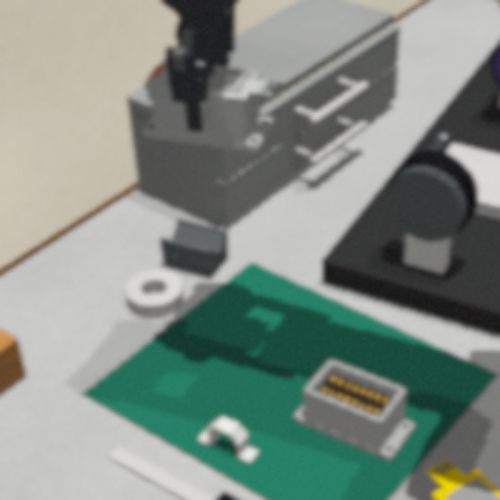

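The housing is up: it hangs at (200,110) in the picture, and the spare, clip and ring are untouched. Carrying it over the bench.

step_arm:
  targets:
    - [[-0.05,0.07,0],[0,0,0.02]]
    - [[-0.12,0.16,0],[0,0,0.05]]
    - [[-0.2,0.27,0],[0,0,0.1]]
    - [[-0.28,0.38,0],[0,0,0.15]]
    - [[-0.36,0.48,0],[0,0,0.2]]
    - [[-0.44,0.58,0],[0,0,0.25]]
    - [[-0.5,0.67,0],[0,0,0.274]]
    - [[-0.55,0.73,0],[0,-0.018,0.274]]
    - [[-0.6,0.8,0],[0,-0.018,0.274]]
    - [[-0.6,0.8,0],[0,-0.018,0.274]]

```text
time_s: 6.5
position: [0.5549, -0.0241, 0.2889]
tool_rot: [[0.985, 0.17, -0.019], [0.17, -0.985, -0.004], [-0.019, 0.001, -1.0]]
ft_force: [0.7, -0.0, -5.4]
grip_width: 0.0555
gripper_force: 55.9
```

```bash
python3 -c "
from h import *
togo(-10,0,.30)"
```

```text
t 6.5 bench [ 42.  116.5 288.9] F [ 0.7 -0.  -5.4] frac [-0.172  0.389 -0.033]
Fbench 0.7 -0.2 -5.4
turn to down/bench frac [ 0.001  0.024 -0.006] q [-14.  21.  66.  -1.  94.  66.]
```

step_arm:
  targets:
    - [[-0.05,0.1,0],[0,0.024,-0.006]]
    - [[-0.1,0.2,0],[0,0.024,-0.006]]
    - [[-0.15,0.3,0],[0,0.024,-0.006]]
    - [[-0.172,0.389,0],[0,0.024,-0.006]]
    - [[-0.172,0.389,0.1],[0,0.024,-0.006]]
    - [[-0.172,0.389,0.2],[0,0.024,-0.006]]
    - [[-0.172,0.389,0.3],[0,0.024,-0.006]]
    - [[-0.172,0.389,0.4],[0,0.024,-0.006]]
    - [[-0.172,0.389,0.4],[0,0.024,-0.006]]
    - [[-0.172,0.389,0.4],[0,0.024,-0.006]]

```text
time_s: 7.33
position: [0.5235, -0.1441, 0.1706]
tool_rot: [[0.984, 0.179, 0.0], [0.179, -0.984, 0.002], [0.001, -0.002, -1.0]]
ft_force: [1.0, 0.6, -4.7]
grip_width: 0.0557
gripper_force: 57.1
```

```bash
python3 - <<'E'
from h import *
togo(-8,0,.080)
d,R,t,K=cam("side"); np.savez("side1.npz",img=d["img"],w=cloud(d,R,t,K)); cv2.imwrite("pics/pl.png",cv2.resize(d["img"][50:200,230:400],None,fx=4,fy=4,interpolation=cv2.INTER_CUBIC)[...,::-1])
E
```

```text
t 7.3333 bench [ -9.9   3.8 170.6] F [ 1.   0.6 -4.7] frac [0.006 0.013 0.302]
Fbench 1.1 0.4 -4.7
turn to down/bench frac [-0.003 -0.001  0.006] q [-28.  24.  81.   0.  75.  52.]
```

View pics/pl.png

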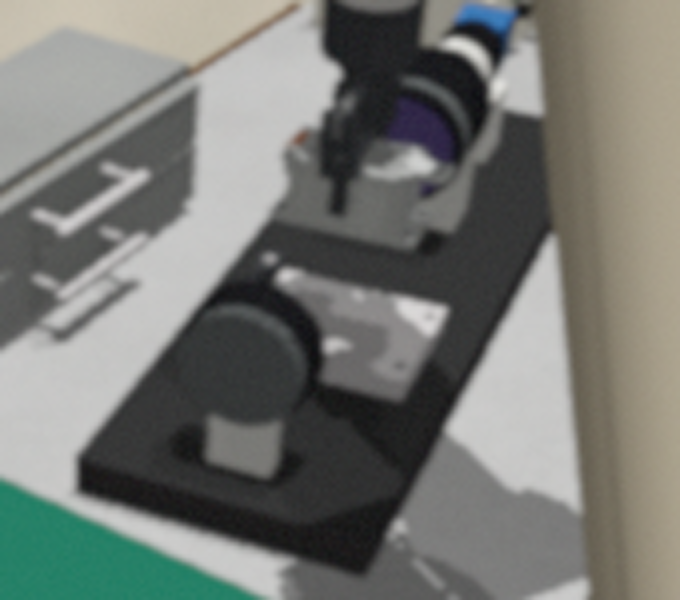

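The housing hangs level over the platform at (350,190) with its hinge (copper, at 300,140) to the rail side. Lowering.

step_arm:
  targets:
    - [[0.006,0.013,0.08],[0,0,0.006]]
    - [[0.006,0.013,0.16],[0,0,0.006]]
    - [[0.006,0.013,0.23],[0,0,0.006]]
    - [[0.006,0.013,0.28],[0,0,0.006]]
    - [[0.006,0.013,0.305],[0,0,0.006]]
    - [[0.006,0.013,0.305],[0,0,0.006]]
    - [[0.006,0.013,0.305],[0,0,0.006]]
    - [[0.006,0.013,0.305],[0,0,0.006]]
    - [[0.006,0.013,0.305],[0,0,0.006]]

```text
time_s: 8.13
position: [0.528, -0.1487, 0.0822]
tool_rot: [[0.985, 0.174, 0.007], [0.174, -0.985, -0.002], [0.007, 0.003, -1.0]]
ft_force: [0.1, -0.1, -5.9]
grip_width: 0.0554
gripper_force: 57.2
```

```bash
python3 - <<'E'
from h import *
togo(-8,0,.071)
for n in ("side","top"):
    d,R,t,K=cam(n); w=cloud(d,R,t,K); np.savez(n+"2.npz",img=d["img"],w=w)
    q=w[...,:2]-B0; X=q@bx*1e3; Y=q@by*1e3; Z=w[...,2]*1e3
    m=(abs(Y)<45)&(X>-95)&(X<75)&(Z>64)&(Z<135)
    for lo,hi in((66,76),(76,90),(90,110),(110,125)):
        k=m&(Z>lo)&(Z<hi); print(n,lo,hi,k.sum(), np.percentile(X[k],[1,99]).round(1) if k.sum()>5 else'', np.percentile(Y[k],[1,99]).round(1) if k.sum()>5 else '')
E
```

```text
t 8.1333 bench [-6.3 -1.5 82.2] F [ 0.1 -0.1 -5.9] frac [-0.006 -0.005  0.037]
Fbench 0.1 -0.1 -5.9
turn to down/bench frac [ 0.004 -0.009 -0.   ] q [-28.  30.  87.   0.  62.  52.]
side 66 76 27 [-71.9  61.1] [-38.2  26.5]
side 76 90 137 [-66.6  73.6] [-41.8  29. ]
side 90 110 152 [-54.6  34.7] [-23.2  40.4]
side 110 125 113 [-61.3  42.1] [ 1.4 40.3]
top 66 76 40 [-57.7  73.2] [-37.7  34.6]
top 76 90 457 [-65.8  74.6] [-42.6  43.9]
top 90 110 103 [-52.8  37.4] [26.  28.7]
top 110 125 95 [-53.5  43.4] [23.8 28.2]
```

step_arm:
  targets:
    - [[-0.003,-0.005,0.01],[0,-0.009,0]]
    - [[-0.003,-0.005,0.02],[0,-0.009,0]]
    - [[-0.003,-0.005,0.026],[0,-0.009,0]]
    - [[-0.003,-0.005,0.032],[0,-0.009,0]]
    - [[-0.003,-0.005,0.032],[0,-0.009,0]]
    - [[-0.003,-0.005,0.032],[0,-0.009,0]]
    - [[-0.003,-0.005,0.032],[0,-0.009,0]]

```text
time_s: 8.82
position: [0.5263, -0.1471, 0.0711]
tool_rot: [[0.985, 0.174, -0.002], [0.174, -0.985, -0.002], [-0.002, 0.001, -1.0]]
ft_force: [-0.2, 0.9, -4.8]
grip_width: 0.0553
gripper_force: 57.5
```

```bash
python3 -c "
from h import *
togo(-8,0,.071)"
```

```text
t 8.8167 bench [-7.7  0.4 71.1] F [-0.2  0.9 -4.8] frac [-0.001  0.001  0.   ]
Fbench -0.1 0.9 -4.8
turn to down/bench frac [ 0.002  0.003 -0.   ] q [-28.  31.  88.  -0.  61.  52.]
```

Not touching yet, so I'm going a little lower.

step_arm:
  targets:
    - [[0,0,0.003],[0,0,0]]
    - [[0,0,0.006],[0,0,0]]
    - [[0,0,0.006],[0,0,0]]
    - [[0,0,0.006],[0,0,0]]

```text
time_s: 9.15
position: [0.5262, -0.1471, 0.0709]
tool_rot: [[0.985, 0.174, -0.001], [0.174, -0.985, -0.002], [-0.001, 0.002, -1.0]]
ft_force: [-6.8, 1.2, 11.2]
grip_width: 0.0553
gripper_force: 59.2
```

```bash
python3 -c "
from h import *
togo(-8,0,.071)"
```

```text
t 9.15 bench [-7.8  0.3 70.9] F [-6.8  1.2 11.2] frac [-0.001  0.001 -0.   ]
Fbench -6.4 2.3 11.2
turn to down/bench frac [ 0.003  0.002 -0.   ] q [-28.  31.  88.  -0.  61.  52.]
```

step_arm:
  targets:
    - [[0,0,-0.003],[0,0,0]]
    - [[0.003,0,-0.003],[0,0,0]]
    - [[0.006,0,-0.003],[0,0,0]]
    - [[0.009,0,-0.003],[0,0,0]]
    - [[0.012,0,-0.003],[0,0,0]]
    - [[0.015,0,-0.003],[0,0,0]]
    - [[0.018,0,-0.003],[0,0,0]]
    - [[0.018,0,-0.003],[0,0,0]]
    - [[0.018,0,-0.003],[0,0,0]]

```text
time_s: 9.9
position: [0.5314, -0.1466, 0.071]
tool_rot: [[0.985, 0.174, -0.002], [0.174, -0.985, -0.003], [-0.003, 0.002, -1.0]]
ft_force: [-7.3, -1.5, 6.9]
grip_width: 0.0554
gripper_force: 58.8
```

```bash
python3 -c "
from h import *
togo(0,0,.071)"
```

```text
t 9.9 bench [-2.6 -0.1 71. ] F [-7.3 -1.5  6.9] frac [ 0.009 -0.    -0.   ]
Fbench -7.4 -0.2 6.9
turn to down/bench frac [ 0.003  0.003 -0.   ] q [-28.  32.  87.  -0.  61.  52.]
```

step_arm:
  targets:
    - [[0.003,0,-0.002],[0,0,0]]
    - [[0.006,0,-0.002],[0,0,0]]
    - [[0.009,0,-0.002],[0,0,0]]
    - [[0.009,0,-0.002],[0,0,0]]
    - [[0.009,0,-0.002],[0,0,0]]

```text
time_s: 10.32
position: [0.5342, -0.1459, 0.071]
tool_rot: [[0.985, 0.174, -0.002], [0.174, -0.985, -0.002], [-0.003, 0.002, -1.0]]
ft_force: [-5.4, -1.5, 2.9]
grip_width: 0.0554
gripper_force: 58.3
```

step_arm:
  targets:
    - [[0.002,0,0],[0,0,0]]
    - [[0.004,0,0],[0,0,0]]
    - [[0.004,0,0],[0,0,0]]
    - [[0.004,0,0],[0,0,0]]

```text
time_s: 10.65
position: [0.5353, -0.1457, 0.071]
tool_rot: [[0.985, 0.174, -0.002], [0.174, -0.985, -0.002], [-0.003, 0.002, -1.0]]
ft_force: [-5.2, -0.8, 2.7]
grip_width: 0.0555
gripper_force: 58.3
```

step_arm:
  targets:
    - [[0.002,0,0],[0,0,0]]
    - [[0.004,0,0],[0,0,0]]
    - [[0.004,0,0],[0,0,0]]
    - [[0.004,0,0],[0,0,0]]

```text
time_s: 10.98
position: [0.5361, -0.1455, 0.0711]
tool_rot: [[0.985, 0.174, -0.003], [0.174, -0.985, -0.002], [-0.004, 0.002, -1.0]]
ft_force: [-7.4, -1.5, 4.2]
grip_width: 0.0555
gripper_force: 58.6
```

```bash
python3 -c "
from h import *
togo(0,0,.071)"
```

```text
t 10.9833 bench [ 2.2  0.2 71.1] F [-7.4 -1.5  4.2] frac [-0.007  0.001  0.   ]
Fbench -7.6 -0.2 4.2
turn to down/bench frac [ 0.002  0.005 -0.   ] q [-27.  32.  86.  -0.  62.  53.]
```

Force is rising at x≈2 mm, which looks like first contact. One more increment.

step_arm:
  targets:
    - [[0.003,0,0],[0,0,0]]
    - [[0.005,0,0],[0,0,0]]
    - [[0.005,0,0],[0,0,0]]
    - [[0.005,0,0],[0,0,0]]

```text
time_s: 11.32
position: [0.5361, -0.1455, 0.0712]
tool_rot: [[0.985, 0.174, -0.006], [0.174, -0.985, -0.003], [-0.007, 0.001, -1.0]]
ft_force: [-16.4, -3.0, 10.0]
grip_width: 0.0555
gripper_force: 59.3
```

```bash
python3 -c "
from h import *
togo(0,0,.071)"
```

```text
t 11.3167 bench [ 2.3  0.2 71.2] F [-16.4  -3.   10. ] frac [-0.008  0.001  0.001]
Fbench -16.6 -0.1 10.0
turn to down/bench frac [ 0.002  0.009 -0.   ] q [-27.  32.  86.  -0.  62.  53.]
```

It is home: the push jumped to 16.6 N with no further travel and yaw unchanged. Releasing the housing and going up.

step_arm:
  targets:
    - [[-0.004,0,-0.002],[0,0,0]]
    - [[-0.004,0,-0.002],[0,0,0]]

```text
time_s: 11.48
position: [0.5361, -0.1454, 0.0712]
tool_rot: [[0.985, 0.174, -0.004], [0.174, -0.985, -0.002], [-0.004, 0.001, -1.0]]
ft_force: [-7.1, -1.8, 0.9]
grip_width: 0.0555
gripper_force: 57.9
```

step_arm:
  targets:
    - [[0,0,0],[0,0,0]]
    - [[0,0,0],[0,0,0]]
    - [[0,0,0],[0,0,0]]
    - [[0,0,0],[0,0,0]]
    - [[0,0,0],[0,0,0]]
    - [[0,0,-0.1],[0,0,0]]
    - [[0,0,-0.2],[0,0,0]]
    - [[0,0,-0.3],[0,0,0]]
    - [[0,0,-0.4],[0,0,0]]
    - [[0,0,-0.5],[0,0,0]]
  jaw: 85

```text
time_s: 12.32
position: [0.5371, -0.1448, 0.223]
tool_rot: [[0.985, 0.174, -0.002], [0.174, -0.985, -0.002], [-0.002, 0.002, -1.0]]
ft_force: [0.3, 0.8, 0.2]
grip_width: 0.0851
gripper_force: 0.0
```

```bash
python3 -c "
from h import *
togo(-150,0,.20)"
```

```text
t 12.3167 bench [  3.3   0.8 223. ] F [0.3 0.8 0.2] frac [-0.511  0.003  0.078]
Fbench 0.4 0.8 0.2
turn to down/bench frac [ 0.002  0.002 -0.   ] q [-27.  23.  74.  -0.  83.  53.]
```

step_arm:
  targets:
    - [[-0.13,0.003,-0.05],[0,0,0]]
    - [[-0.26,0.003,-0.05],[0,0.1,0]]
    - [[-0.4,0.003,-0.05],[0,0.25,0]]
    - [[-0.5,0.003,-0.05],[0,0.4,0]]
    - [[-0.5,0.003,-0.05],[0,0.55,0]]
    - [[-0.5,0.003,-0.05],[0,0.7,0]]
    - [[-0.5,0.003,-0.05],[0,0.85,0]]
    - [[-0.5,0.003,-0.05],[0,1,0]]
    - [[-0.5,0.003,-0.05],[0,1,0]]
    - [[-0.5,0.003,-0.05],[0,1,0]]
  jaw: 0
  grip_force: 30

```text
time_s: 13.15
position: [0.3889, -0.1726, 0.2364]
tool_rot: [[0.701, 0.171, 0.693], [0.121, -0.985, 0.121], [0.703, -0.0, -0.711]]
ft_force: [0.6, 0.1, -0.7]
grip_width: 0.0001
gripper_force: 0.0
```

```bash
python3 - <<'E'
from h import *
togo(-90,0,.10)
for n in ("top",):
    d,R,t,K=cam(n); w=cloud(d,R,t,K); cv2.imwrite("pics/t3.png",cv2.resize(d["img"][90:250,330:512],None,fx=3.5,fy=3.5,interpolation=cv2.INTER_CUBIC)[...,::-1])
    q=w[...,:2]-B0; X=q@bx*1e3; Y=q@by*1e3; Z=w[...,2]*1e3
    for a,b in((104,128),(76,82),(64,74)):
        m=(abs(Y)<60)&(X>-85)&(X<80)&(Z>a)&(Z<b)
        if m.sum()>20: 
            r=cv2.minAreaRect(np.c_[X[m],Y[m]].astype(np.float32)); print(a,b,m.sum(),np.round(r[0],1),np.round(r[1],1),round(r[2],2),np.median(Z[m]).round(1))
E
```

```text
t 13.15 bench [-147.4   -0.8  236.4] F [ 0.6  0.1 -0.7] frac [-0.184 -0.003  0.458]
Fbench 0.6 -0.0 -0.7
turn to down/bench frac [ 0.001 -0.993 -0.005] q [-68.  -0. 116.  50.  63. -11.]
104 128 1501 [-8.1  1.5] [ 58.3 129.2] 89.04 119.4
76 82 359 [27.4 -8.9] [122.5 107.9] 13.75 78.9
64 74 248 [-2.  -1.1] [114.8 163.4] 89.49 68.4
```

View pics/t3.png

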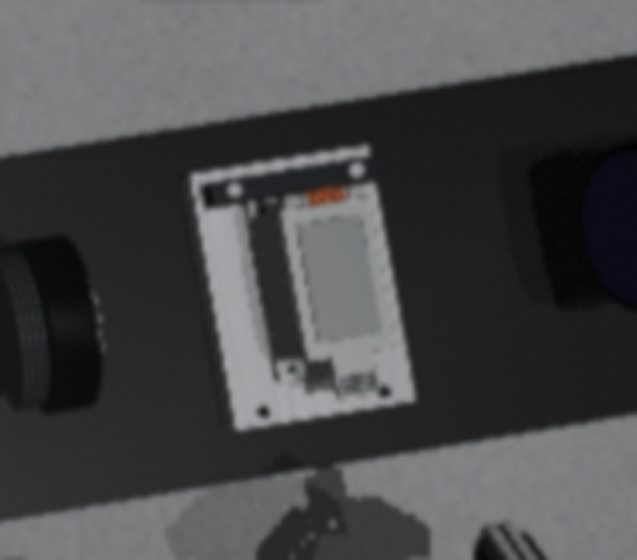

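The housing sits on the platform with its hinge to the rail, its cover shut and nothing else disturbed. Measured by depth, the cover centre is at bench x −8 mm, so the housing origin is about +1.4 mm. Next I'll tilt the tool near level, so the closed fingers can press the front wall square and then lift the tab from beneath.

step_arm:
  targets:
    - [[-0.02,-0.001,0.04],[0,0.1,0]]
    - [[-0.04,-0.002,0.1],[0,0.2,0]]
    - [[-0.07,-0.003,0.16],[0,0.3,0]]
    - [[-0.1,-0.003,0.22],[0,0.4,0]]
    - [[-0.12,-0.003,0.28],[0,0.5,0]]
    - [[-0.139,-0.003,0.313],[0,0.6,0]]
    - [[-0.139,-0.003,0.313],[0,0.667,0]]
    - [[-0.139,-0.003,0.313],[0,0.667,0]]
    - [[-0.139,-0.003,0.313],[0,0.667,0]]

```text
time_s: 13.95
position: [0.4261, -0.1642, 0.1392]
tool_rot: [[0.26, 0.178, 0.949], [0.041, -0.984, 0.174], [0.965, -0.007, -0.264]]
ft_force: [0.8, 0.5, 1.0]
grip_width: -0.0001
gripper_force: 0.0
```

```bash
python3 - <<'E'
from h import *
togo(-90,0,.084)
z=np.array(env.observe()["tool_rot"])[:,2]; print("z bench",z[:2]@bx,z[:2]@by,z[2])
d,R,t,K=cam("top"); w=cloud(d,R,t,K)
q=w[...,:2]-B0; X=q@bx*1e3; Y=q@by*1e3; Z=w[...,2]*1e3
m=(abs(Y)<40)&(X>-40)&(X<40)&(Z>113)&(Z<126)
xs=np.arange(-36,40,6)
for f,nm in((np.max,"hi"),(np.min,"lo")):
    e=[f(Y[m&(abs(X-x)<3)]) for x in xs]; print(nm,np.polyfit(xs,e,1).round(4),np.degrees(np.polyfit(xs,e,1)[0]).round(2))
m=(abs(Y)<70)&(X>50)&(X<80)&(Z>74)&(Z<84); ys=np.arange(-50,51,5)
e=[X[m&(abs(Y-y)<3)].max() for y in ys if (m&(abs(Y-y)<3)).sum()]; print("rail back",np.polyfit(ys[:len(e)],e,1).round(4))
E
```

```text
t 13.95 bench [-109.3    1.   139.2] F [0.8 0.5 1. ] frac [-0.161  0.005  0.11 ]
Fbench 0.8 0.3 1.0
turn to down/bench frac [-1.00e-02 -1.66e+00 -1.00e-03] q [-74.  35. 138.  94.  74. -83.]
z bench 0.9646380618897289 0.005517200995895366 -0.2635203408596734
hi [-1.38000e-02  2.97811e+01] -0.79
lo [ 2.30000e-03 -2.62798e+01] 0.13
rail back [-9.00000e-04  7.52459e+01]
```

step_arm:
  targets:
    - [[-0.06,0.002,0.03],[-0.01,0,0]]
    - [[-0.12,0.003,0.07],[-0.01,0,0]]
    - [[-0.161,0.003,0.11],[-0.01,0,0]]
    - [[-0.161,0.003,0.11],[-0.01,0,0]]
    - [[-0.161,0.003,0.11],[-0.01,0,0]]
    - [[-0.161,0.003,0.11],[-0.01,0,0]]
    - [[-0.161,0.003,0.11],[-0.01,0,0]]

```text
time_s: 14.58
position: [0.4447, -0.1624, 0.0872]
tool_rot: [[0.255, 0.167, 0.952], [0.05, -0.986, 0.16], [0.966, 0.007, -0.26]]
ft_force: [0.4, 0.4, 0.1]
grip_width: -0.0
gripper_force: 0.0
```

```bash
python3 - <<'E'
from h import *
togo(-53,0.5,.084)
z=np.array(env.observe()["tool_rot"])[:,2]; print("z bench",z[:2]@bx,z[:2]@by,z[2])
d,R,t,K=cam("side"); cv2.imwrite("pics/s4.png",cv2.resize(d["img"][70:190,260:400],None,fx=5,fy=5,interpolation=cv2.INTER_CUBIC)[...,::-1])
E
```

```text
t 14.5833 bench [-90.7  -0.4  87.2] F [0.4 0.4 0.1] frac [ 0.022 -0.004  0.124]
Fbench 0.5 0.3 0.1
turn to down/bench frac [ 0.013 -1.665 -0.002] q [-70.  47. 138. 102.  76. -96.]
z bench 0.9655345712915209 -0.008593388507141697 -0.2601329377738704
```

View pics/s4.png

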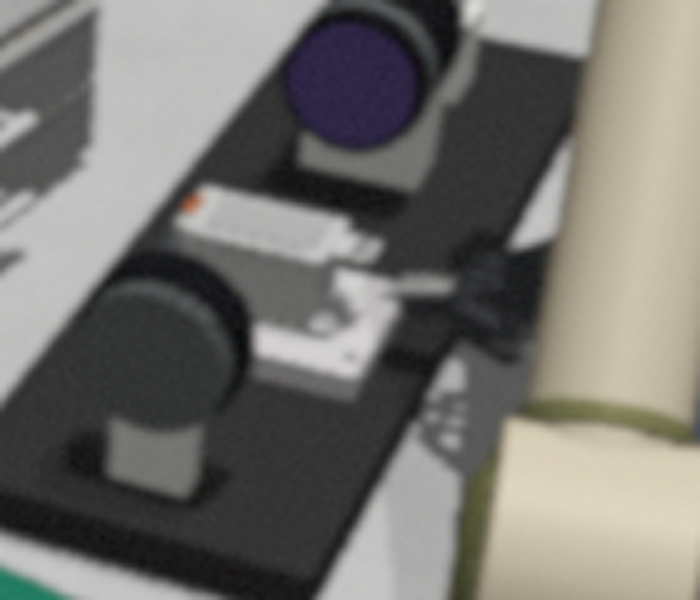

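The closed fingers at (420,285) point at the gap below the tab at (365,245), with the lens and backlight well clear. Advancing under the tab to the front wall.

step_arm:
  targets:
    - [[0.007,-0.002,0.03],[0,0,0]]
    - [[0.014,-0.004,0.06],[0,0,0]]
    - [[0.02,-0.004,0.09],[0,0,0]]
    - [[0.027,-0.004,0.122],[0,0,0]]
    - [[0.027,-0.004,0.122],[0,0,0]]
    - [[0.027,-0.004,0.122],[0,0,0]]

```text
time_s: 15.13
position: [0.4814, -0.1547, 0.0845]
tool_rot: [[0.256, 0.168, 0.952], [0.048, -0.986, 0.161], [0.966, 0.005, -0.26]]
ft_force: [-0.2, 0.1, -0.4]
grip_width: 0.0002
gripper_force: 0.0
```

```bash
python3 - <<'E'
from h import *
togo(-46,0.5,.085)
E
```

```text
t 15.1333 bench [-53.2   0.7  84.5] F [-0.2  0.1 -0.4] frac [0.008 0.001 0.023]
Fbench -0.2 0.1 -0.4
turn to down/bench frac [ 0.011 -1.665 -0.003] q [-62.  46. 134. 108.  75. -90.]
```

step_arm:
  targets:
    - [[0.002,0,0.006],[0,0,0]]
    - [[0.004,0,0.012],[0,0,0]]
    - [[0.005,0,0.018],[0,0,0]]
    - [[0.005,0,0.018],[0,0,0]]
    - [[0.005,0,0.018],[0,0,0]]

```text
time_s: 15.55
position: [0.487, -0.1541, 0.0839]
tool_rot: [[0.257, 0.167, 0.952], [0.047, -0.986, 0.16], [0.965, 0.003, -0.261]]
ft_force: [0.1, 0.2, -0.2]
grip_width: -0.0001
gripper_force: 0.0
```

step_arm:
  targets:
    - [[0.001,0,0.005],[0,0,0]]
    - [[0.003,0,0.01],[0,0,0]]
    - [[0.003,0,0.01],[0,0,0]]
    - [[0.003,0,0.01],[0,0,0]]

```text
time_s: 15.88
position: [0.489, -0.1536, 0.0839]
tool_rot: [[0.259, 0.164, 0.952], [0.044, -0.986, 0.158], [0.965, 0.001, -0.263]]
ft_force: [-30.5, -6.6, 4.8]
grip_width: -0.0
gripper_force: 15.9
```

That pressed to about 31 N, so it is firmly home. I'm backing off at once.

step_arm:
  targets:
    - [[-0.002,0,-0.007],[0,0,0]]
    - [[-0.008,0,-0.03],[0,0,0]]
    - [[-0.012,0,-0.045],[0,0,0]]
    - [[-0.012,0,-0.045],[0,0,0]]
    - [[-0.012,0,-0.045],[0,0,0]]

```text
time_s: 16.3
position: [0.4762, -0.1563, 0.0839]
tool_rot: [[0.257, 0.166, 0.952], [0.046, -0.986, 0.159], [0.965, 0.003, -0.261]]
ft_force: [0.1, -0.6, 0.1]
grip_width: 0.0
gripper_force: 0.0
```

```bash
python3 - <<'E'
from h import *
togo(-58,0.5,.085)
for n in("top","side"):
    d,R,t,K=cam(n); w=cloud(d,R,t,K)
    q=w[...,:2]-B0; X=q@bx*1e3; Y=q@by*1e3; Z=w[...,2]*1e3
    m=(abs(Y)<45)&(X>-45)&(X<45)&(Z>113)&(Z<128)
    A=np.c_[X[m],Y[m],np.ones(m.sum())]; c=np.linalg.lstsq(A,Z[m],rcond=None)[0]; print(n,m.sum(),"leaf plane",c.round(4))
    xs=np.arange(-36,40,6)
    for f,nm in((np.max,"hi"),(np.min,"lo")):
        e=[f(Y[m&(abs(X-x)<3)]) for x in xs]; print(nm,np.polyfit(xs,e,1).round(4))
    h=cv2.cvtColor(d["img"],cv2.COLOR_RGB2HSV); k=(h[...,0]<15)&(h[...,1]>110)&(abs(Y)<40)&(X>20)&(X<80)&(Z>95); print("copper",k.sum(),X[k].mean().round(1),Y[k].mean().round(1),Z[k].mean().round(1))
E
```

```text
t 16.3 bench [-58.6   0.1  83.9] F [ 0.1 -0.6  0.1] frac [ 0.004 -0.001  0.001]
Fbench -0.0 -0.7 0.1
turn to down/bench frac [ 0.011 -1.664 -0.007] q [-63.  46. 135. 108.  75. -91.]
top 1121 leaf plane [ 3.000000e-04 -8.800000e-03  1.194203e+02]
hi [-1.7000e-03  2.9716e+01]
lo [-8.3000e-03 -2.6264e+01]
copper 37 52.5 -0.1 120.6
side 297 leaf plane [ 4.700000e-03 -5.000000e-02  1.198112e+02]
hi [ 0.0323 28.2218]
lo [ 1.9500e-02 -2.5464e+01]
copper 2 54.8 -0.7 121.0
```

The housing is flat (leaf slope 0.00), square (within 0.3°) and home. Next, working out the lift arc for the fingers under the tab.

```bash
cat >> h.py <<'E'
def arc(thetas,H=(52,115),w=11,s=20):
    st=env.observe(); R=np.array(st["tool_rot"]); p=np.array(st["position"]); print("t",st["time_s"],"F",np.round(st["ft_force"],1),"b",bench(p).round(1))
    for th in thetas:
        a=np.radians(15+.75*th); T=np.radians(th)
        C=np.array(H)+124*np.array([-np.cos(T),np.sin(T)])-3*np.array([np.sin(T),np.cos(T)])
        P=C-w*np.array([np.sin(a),np.cos(a)])+s*np.array([np.cos(a),-np.sin(a)])
        W=np.r_[B0+bx*P[0]/1e3+by*.5e-3,P[1]/1e3]
        zc=np.r_[np.cos(a)*bx,-np.sin(a)]; yc=np.r_[-by,0]; G=np.c_[np.cross(yc,zc),yc,zc]
        print(th,P.round(1),"[",((W-p)@R/.3).round(3).tolist(),",",(cv2.Rodrigues(R.T@G)[0].ravel()/np.radians(45)).round(3).tolist(),"]")
E
python3 -c "
from h import *
arc([-3,0,5,10,15])"
```

```text
t 16.4 F [ 1.1 -0.6  0.5] b [-58.3   0.3  84. ]
-3 [-54.6  90.4] [ [0.024, -0.001, 0.006] , [0.011, 0.052, 0.002] ]
0 [-55.5  96.2] [ [0.042, -0.001, -0.002] , [0.011, 0.002, 0.002] ]
5 [-56.4 106. ] [ [0.073, -0.0, -0.013] , [0.011, -0.081, 0.001] ]
10 [-56.4 115.8] [ [0.104, -0.0, -0.021] , [0.011, -0.164, 0.001] ]
15 [-55.5 125.5] [ [0.136, -0.0, -0.027] , [0.011, -0.248, 0.001] ]
```

step_arm:
  targets:
    - [[0.012,0,0],[0.005,0,0]]
    - [[0.024,0,0],[0.01,0,0]]
    - [[0.034,0,0],[0.01,0,0]]
    - [[0.042,0,-0.002],[0.01,0,0]]
    - [[0.042,0,-0.002],[0.01,0,0]]
    - [[0.042,0,-0.002],[0.01,0,0]]

```text
time_s: 16.9
position: [0.479, -0.1553, 0.0965]
tool_rot: [[0.256, 0.175, 0.951], [0.048, -0.985, 0.168], [0.965, 0.002, -0.261]]
ft_force: [0.4, 0.9, -0.3]
grip_width: 0.0003
gripper_force: 0.4
```

```bash
python3 -c "
from h import *
arc([5,10,15])"
```

```text
t 16.9 F [ 0.4  0.9 -0.3] b [-55.6   0.5  96.5]
5 [-56.4 106. ] [ [0.03, 0.0, -0.011] , [0.001, -0.081, 0.003] ]
10 [-56.4 115.8] [ [0.061, 0.0, -0.019] , [0.001, -0.164, 0.003] ]
15 [-55.5 125.5] [ [0.093, 0.0, -0.025] , [0.001, -0.247, 0.003] ]
```

No contact yet. Lifting slowly towards 10°.

step_arm:
  targets:
    - [[0.008,0,-0.003],[0,-0.02,0]]
    - [[0.015,0,-0.006],[0,-0.04,0]]
    - [[0.022,0,-0.009],[0,-0.06,0]]
    - [[0.03,0,-0.011],[0,-0.08,0]]
    - [[0.04,0,-0.014],[0,-0.11,0]]
    - [[0.05,0,-0.017],[0,-0.14,0]]
    - [[0.061,0,-0.019],[0,-0.164,0]]
    - [[0.061,0,-0.019],[0,-0.164,0]]
    - [[0.061,0,-0.019],[0,-0.164,0]]

```text
time_s: 17.65
position: [0.4782, -0.1554, 0.1156]
tool_rot: [[0.376, 0.174, 0.91], [0.069, -0.985, 0.16], [0.924, 0.002, -0.382]]
ft_force: [-1.3, 0.2, -0.9]
grip_width: -0.0003
gripper_force: 0.7
```

```bash
cat >> h.py <<'E'
def look(save=None):
    for n in("top","side"):
        d,R,t,K=cam(n); w=cloud(d,R,t,K)
        q=w[...,:2]-B0; X=q@bx*1e3; Y=q@by*1e3; Z=w[...,2]*1e3
        m=(abs(Y)<20)&(X>-85)&(X<45)&(Z>100)&(Z<240)
        # leaf glass/leaf: robust line fit in X-Z
        pts=np.c_[X[m],Z[m]].astype(np.float32)
        if m.sum()>20:
            l=cv2.fitLine(pts,cv2.DIST_WELSCH,0,.01,.001).ravel(); print(n,m.sum(),"leaf angle",np.degrees(np.arctan2(-l[1],l[0])).round(1)%180,"pt",l[2:].round(1))
        if save: cv2.imwrite(f"pics/{save}_{n}.png",cv2.resize(d["img"][70:190,260:400] if n=="side" else d["img"][90:230,340:500],None,fx=4,fy=4,interpolation=cv2.INTER_CUBIC)[...,::-1])
        np.savez(n+"L.npz",X=X,Y=Y,Z=Z,img=d["img"])
E
python3 -c "
from h import *
look(); arc([15,20,30,40])"
```

```text
top 1076 leaf angle 8.6 pt [-12.  130.3]
side 328 leaf angle 6.7 pt [-10.3 129.5]
t 17.75 F [-1.8 -0.8  0.2] b [-56.5   0.5 115.1]
15 [-55.5 125.5] [ [0.033, 0.0, -0.01] , [0.001, -0.084, 0.001] ]
20 [-53.7 135.1] [ [0.065, 0.0, -0.017] , [0.001, -0.167, 0.001] ]
30 [-47.7 153.5] [ [0.129, 0.0, -0.022] , [0.001, -0.334, 0.001] ]
40 [-38.6 170.5] [ [0.193, 0.0, -0.015] , [0.001, -0.5, 0.001] ]
```

The cover is lifting, at about 8.6°. Continuing along the arc.

step_arm:
  targets:
    - [[0.016,0,-0.005],[0,-0.042,0]]
    - [[0.033,0,-0.01],[0,-0.084,0]]
    - [[0.049,0,-0.014],[0,-0.126,0]]
    - [[0.065,0,-0.017],[0,-0.167,0]]
    - [[0.081,0,-0.019],[0,-0.21,0]]
    - [[0.097,0,-0.021],[0,-0.25,0]]
    - [[0.113,0,-0.022],[0,-0.292,0]]
    - [[0.129,0,-0.022],[0,-0.334,0]]
    - [[0.129,0,-0.022],[0,-0.334,0]]
    - [[0.129,0,-0.022],[0,-0.334,0]]

```text
time_s: 18.58
position: [0.4868, -0.1536, 0.1535]
tool_rot: [[0.599, 0.175, 0.781], [0.108, -0.985, 0.138], [0.794, 0.001, -0.608]]
ft_force: [-2.0, -1.2, -1.6]
grip_width: 0.0
gripper_force: 0.8
```

```bash
python3 -c "
from h import *
look(); arc([35,40,45,50,55,60])"
```

```text
top 1270 leaf angle 28.3 pt [-18.7 159.4]
side 340 leaf angle 25.5 pt [-24.1 158.6]
t 18.6833 F [-1.8  0.3 -0.4] b [-48.    0.8 152.9]
35 [-43.5 162.2] [ [0.034, 0.001, -0.007] , [0.0, -0.083, -0.0] ]
40 [-38.6 170.5] [ [0.066, 0.001, -0.011] , [0.0, -0.166, -0.0] ]
45 [-32.9 178.3] [ [0.098, 0.001, -0.011] , [-0.0, -0.249, -0.0] ]
50 [-26.6 185.5] [ [0.13, 0.001, -0.009] , [-0.0, -0.333, -0.0] ]
55 [-19.6 192.1] [ [0.161, 0.001, -0.004] , [-0.0, -0.416, -0.0] ]
60 [-12.1 198.1] [ [0.192, 0.001, 0.003] , [-0.0, -0.499, -0.0] ]
```

step_arm:
  targets:
    - [[0.017,0,-0.004],[0,-0.042,0]]
    - [[0.034,0,-0.007],[0,-0.083,0]]
    - [[0.05,0,-0.009],[0,-0.125,0]]
    - [[0.066,0,-0.011],[0,-0.166,0]]
    - [[0.082,0,-0.011],[0,-0.208,0]]
    - [[0.098,0,-0.011],[0,-0.249,0]]
    - [[0.114,0,-0.01],[0,-0.291,0]]
    - [[0.13,0,-0.009],[0,-0.333,0]]
    - [[0.13,0,-0.009],[0,-0.333,0]]
    - [[0.13,0,-0.009],[0,-0.333,0]]

```text
time_s: 19.52
position: [0.5079, -0.1497, 0.1855]
tool_rot: [[0.781, 0.176, 0.599], [0.139, -0.984, 0.107], [0.609, -0.0, -0.793]]
ft_force: [-2.2, -1.4, -0.7]
grip_width: 0.0003
gripper_force: 0.8
```

```bash
python3 -c "
from h import *
look('l50'); arc([55,58,60,62])"
```

```text
top 1234 leaf angle 47.3 pt [ -0.6 181.6]
side 260 leaf angle 62.7 pt [-27.2 195.7]
t 19.6167 F [-1.4 -1.4 -0.8] b [-26.6   0.9 185.3]
55 [-19.6 192.1] [ [0.032, 0.001, -0.004] , [-0.0, -0.083, -0.001] ]
58 [-15.2 195.8] [ [0.052, 0.001, -0.005] , [-0.0, -0.133, -0.001] ]
60 [-12.1 198.1] [ [0.064, 0.001, -0.004] , [-0.001, -0.166, -0.001] ]
62 [ -9.  200.3] [ [0.077, 0.001, -0.004] , [-0.001, -0.199, -0.001] ]
```

View pics/l50_side.png

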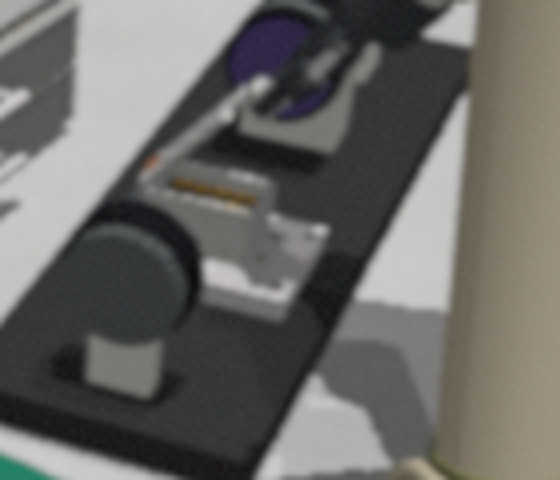

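The side view shows the cover leaf raised from (150,175) to (260,85), with the fingers under the tab and the housing on the platform. The lens and backlight are clear. The top-view angle is 47° where I commanded 50°, so I'll command 62.5°.

step_arm:
  targets:
    - [[0.013,0,-0.002],[0,-0.035,0]]
    - [[0.026,0,-0.003],[0,-0.07,0]]
    - [[0.039,0,-0.004],[0,-0.105,0]]
    - [[0.052,0,-0.005],[0,-0.14,0]]
    - [[0.066,0,-0.005],[0,-0.175,0]]
    - [[0.08,0,-0.004],[0,-0.205,0]]
    - [[0.08,0,-0.004],[0,-0.205,0]]
    - [[0.08,0,-0.004],[0,-0.205,0]]
    - [[0.08,0,-0.004],[0,-0.205,0]]
    - [[0.08,0,-0.004],[0,-0.205,0]]

```text
time_s: 20.45
position: [0.5255, -0.1468, 0.2012]
tool_rot: [[0.868, 0.174, 0.466], [0.153, -0.985, 0.082], [0.473, 0.0, -0.881]]
ft_force: [-0.7, -0.3, -2.4]
grip_width: -0.0
gripper_force: 0.9
```

```bash
cat >> h.py <<'E'
def ang():
    for n in("top","side"):
        f=np.load(n+"L.npz"); X,Y,Z=f["X"],f["Y"],f["Z"]
        m=(abs(Y-1)<22)&(X>-40)&(X<46)&(Z>128)&(Z<198)
        # leaf only: within band of plane from hinge
        for it in range(5):
            A=np.c_[Z[m],Y[m],np.ones(m.sum())]; c=np.linalg.lstsq(A,X[m],rcond=None)[0]
            r=X-(c[0]*Z+c[1]*Y+c[2]); m=m&(abs(r)<max(3,2*np.std(r[m])))
        print(n,m.sum(),"open",np.degrees(np.arctan2(1,-c[0])).round(2),"yslope",c[1].round(3),"x at z115",(c[0]*115+c[2]).round(1),"rms",np.std(r[m]).round(2))
E
python3 -c "
from h import *
look('l60'); ang(); arc([58,60,62])"
```

```text
top 888 leaf angle 90.8 pt [  5.9 171.9]
side 232 leaf angle 76.7 pt [  2.3 151. ]
top 310 open 62.63 yslope 0.004 x at z115 56.1 rms 0.7
side 27 open 62.83 yslope 0.123 x at z115 47.7 rms 3.37
t 20.55 F [-0.7  0.2 -3.2] b [ -8.3   0.8 201.3]
58 [-15.2 195.8] [ [-0.029, 0.001, 0.005] , [0.001, 0.073, -0.0] ]
60 [-12.1 198.1] [ [-0.017, 0.001, 0.003] , [0.001, 0.039, -0.0] ]
62 [ -9.  200.3] [ [-0.004, 0.001, 0.002] , [0.001, 0.006, -0.0] ]
```

The plane fit on the top-view depth gives 62.6° (rms 0.7 mm). Easing back about 2.4°.

step_arm:
  targets:
    - [[-0.004,0,0.001],[0,0.011,0]]
    - [[-0.008,0,0.002],[0,0.022,0]]
    - [[-0.013,0,0.003],[0,0.033,0]]
    - [[-0.018,0,0.003],[0,0.042,0]]
    - [[-0.018,0,0.003],[0,0.042,0]]
    - [[-0.018,0,0.003],[0,0.042,0]]
    - [[-0.018,0,0.003],[0,0.042,0]]
    - [[-0.018,0,0.003],[0,0.042,0]]
    - [[-0.018,0,0.003],[0,0.042,0]]
    - [[-0.018,0,0.003],[0,0.042,0]]

```text
time_s: 21.38
position: [0.5219, -0.1476, 0.1986]
tool_rot: [[0.851, 0.174, 0.495], [0.152, -0.985, 0.086], [0.502, 0.002, -0.865]]
ft_force: [-2.0, -0.0, -0.3]
grip_width: -0.0004
gripper_force: 0.9
```

```bash
python3 - <<'E'
from h import *
look('fin'); ang(); arc([60]); 
f=np.load("topL.npz"); X,Y,Z=f["X"],f["Y"],f["Z"]
# direct angle of leaf top-face points about hinge (51,115): perpendicular offset 3 mm
for x0 in(51,52):
    m=(abs(Y-1)<20)&(X>-30)&(X<40)&(Z>135)&(Z<205)
    dx=x0-X[m]; dz=Z[m]-115; r=np.hypot(dx,dz); print(x0,np.median(np.degrees(np.arctan2(dz,dx)-np.arcsin(3/r))).round(2))
m=(abs(Y)<60)&(X>-85)&(X<-47)&(Z>64)&(Z<72); print("flange front",m.sum(),[np.percentile(X[m&(abs(Y-y)<4)],3).round(1) if (m&(abs(Y-y)<4)).sum()>3 else None for y in(-22,-14,14,22)],"Z",np.median(Z[m]).round(1), "Yrange",np.percentile(Y[m],[2,98]).round(1))
# contact block / body rim height tilt
m=(abs(Y)<30)&(X>-48)&(X<20)&(Z>108)&(Z<117); A=np.c_[X[m],Y[m],np.ones(m.sum())]; print("rim",m.sum(),np.linalg.lstsq(A,Z[m],rcond=None)[0].round(3))
E
```

```text
top 960 leaf angle 92.1 pt [  1.7 150.5]
side 222 leaf angle 79.6 pt [-10.1 179. ]
top 355 open 60.25 yslope 0.001 x at z115 56.2 rms 0.76
side 27 open 60.26 yslope -0.06 x at z115 52.2 rms 4.03
t 21.4833 F [-2.4 -0.1  0.1] b [-12.    0.6 198.6]
60 [-12.1 198.1] [ [-0.001, 0.0, 0.001] , [0.002, -0.004, 0.001] ]
51 61.53
52 60.78
flange front 138 [np.float64(-73.8), np.float64(-77.8), np.float64(-63.1), np.float64(-57.2)] Z 68.9 Yrange [-26.9  42.4]
rim 205 [-1.30000e-02 -6.00000e-03  1.12196e+02]
```

View pics/fin_top.png

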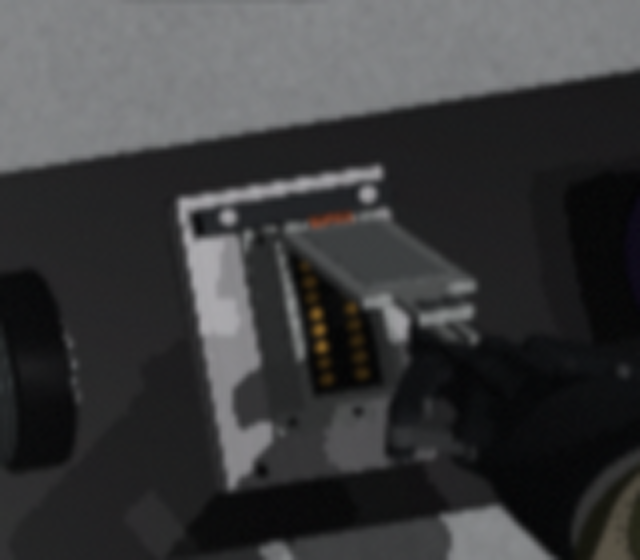

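The top view shows the cover held at 60° (plane fit 60.25°, tool at 60.1°). The body rim is level and the fingers are under the tab at (440,330). The backlight at (30,370) and the lens at (620,230) are clear. One last check that it is steady and still seated, then I'll hand in.

```bash
python3 - <<'E'
from h import *
look(); ang()
f=np.load("topL.npz"); X,Y,Z=f["X"],f["Y"],f["Z"]; h=cv2.cvtColor(f["img"],cv2.COLOR_RGB2HSV)
k=(h[...,0]<15)&(h[...,1]>110)&(abs(Y)<40)&(X>40)&(X<80)&(Z>95); cop=X[k].mean(); print("copper",k.sum(),cop.round(1),Y[k].mean().round(1))
m=(abs(Y)<30)&(X>-60)&(X<-30)&(Z>108)&(Z<117); print("rim front x",np.percentile(X[m],[1,5]).round(1))
m=(Y>15)&(Y<29)&(X>40)&(X<75)&(Z>62)&(Z<72); print("rear flange x",m.sum(),X[m].min().round(1) if m.any() else '',X[m].max().round(1) if m.any() else '')
s=env.observe(); print(s["ft_force"],np.abs(s["qvel"]).max(),s["time_s"])
if abs(cop-52.5)<2.5: print(close_job())
E
```

```text
top 956 leaf angle 92.3 pt [  1.2 169.7]
side 217 leaf angle 77.7 pt [-13.1 185.1]
top 358 open 59.99 yslope 0.003 x at z115 56.5 rms 0.79
side 27 open 59.63 yslope -0.106 x at z115 53.6 rms 4.1
copper 19 54.3 0.6
rim front x [-44.9 -44.5]
rear flange x 33 41.4 59.9
[-0.96865999  0.12399244 -0.54823787] 0.05634566795655226 21.5833
the job is handed in; nothing more can be done
None
```

The job is handed in: the housing is flat and home against the stop rail, about midway on the platform (within about 2 mm), and the fingers are under the tab holding the cover at 60° (59.99° at the last top-view check).

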